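# Roll the pressing roller up to the spine strip

## Task

An open book case lies on the bench and one of its two cover panels has just been glued: press it down by rolling the steel roller with a fingertip on its top, from where it lies across the panel to the narrow spine strip in the middle of the case. It must really roll, not skid or be lifted, and must not run on over the other panel; leave it lying still on the spine strip, lengthwise along it, and leave the other things alone.

Things in the scene. Friction and masses are not known exactly. Their poses are not given: they have to be found in the camera images.
- roller: Plain hollow steel roller with closed ends, no handles: diameter 70 mm, length 120 mm, 0.4 to 0.85 kg, loose on one panel, 125 to 165 mm left or right of the strip and about parallel to it. Origin at its centre, 39 mm above the bench. x: the cylinder's axis; y and z turn as it rolls, z up at the start. Slight rolling drag: let go at 0.1 m/s it runs on some 15 mm. Friction with finger and case about 0.6
- case: Open book case (hard cover without pages), flat and fixed on the bench: 200 mm along its x, 520 mm along its y, 4 mm thick, blue cloth with two board-coloured panels (180 x 222 mm each) and the spine strip between them. Origin at the centre of its underside; z up. Its top is flat to roll on, with no step anywhere
- strip (a point): Centre of the spine strip, on the top face of the case (4 mm above the bench). The strip is 30 mm wide (along the case's y axis) and 180 mm long (along the case's x axis), board-coloured, with 11 mm of blue cloth showing on both sides of it. Axes as those of the case
- folder: Bystander: white flat bone folder, 140 x 22 x 5 mm, loose, lying on the other panel, 125 to 165 mm from the strip on the side away from the roller. Origin at the centre of its underside
- glue_jar: Bystander: closed jar, diameter 64 mm, 85 mm high, standing loose beyond the case. Origin at the centre of its underside
- weight: Bystander: dark steel block 60 x 90 x 45 mm, loose, beyond the case. Origin at the centre of its underside
- carton: Bystander: white carton 100 x 140 x 60 mm, loose, beyond the case. Origin at the centre of its underside
Things that resemble listed ones, but are neither listed nor needed, are in the scene too. What is shaped like the roller but blue is not meant.

How it is judged:
By the outcome, as a careful person would: the job done as asked, in the order asked, and still so for the second after the job is handed in, with the robot touching nothing.
It also fails if it takes over 54 s, if anything falls off the work surface, if the arm or the gripper's body presses on something with over 40 N, if the wrist force passes 120 N, or if a joint passes its speed limit or range.

## Robot

A 6-joint arm with a two-finger parallel gripper is mounted at the origin on the work surface. World frame = base frame: x ahead of the robot, y to its left, z up, the work surface at z = 0. Lengths are in m, angles in rad, forces in N, time in s.
With the tool pointing down it reaches from about 0.3 to 1 m from the base axis. Payload 5.1 kg.
Tool frame: the origin (TCP) lies at the very end of the fingers, on their centre line; the grasp point (between the pads) lies 19 mm behind it; y points along the fingers, z is the direction in which the jaws open and shut, and the axes are right-handed (so a half turn about y gives the same grasp; the last joint's range is limited). The gripper opens to 95 mm and grips with 3 to 60 N. Pads are 20 mm wide; open, the fingers measure 119 mm over their backs; the gripper's body (75 mm by 180 mm) begins 59 mm behind the grasp point.
Start: joints at [-1.201, 0.124, 1.65, -0, 1.367, -0.083], TCP at [0.284, -0.584, 0.215] pointing down, gripper open.
Joint ranges: [-2.61, 2.61], [-1.02, 2.33], [0.03, 2.71], [-1.35, 4.49], [0.32, 2.68], [-2.91, 2.91]. Speed limits (rad/s): [2.57, 2.57, 3.14, 3.14, 3.14, 3.14].

## Interface

Orientations are given as a unit quaternion [x, y, z, w].
In Python, from station import ctrl gives the robot as it stands.
- The arm moves only by the tool send_rows, never from a script. Its argument "steps" is one flat list of numbers, 7 for each row, row after row: the opening, from -1 (shut) to 1 (fully open), then the shift along the world's x, y, z in cm, then the turn, a rotation vector about the world's x, y, z in rad. In form: [fingers, tx, ty, tz, ax, ay, az, fingers, tx, ty, tz, ax, ay, az, ...]. A call has 1 to 10 rows; each row shifts and turns the commanded pose from where the row before left it; what a row does not reach is not made up. A row lasts 1/10 s, in which the tool goes at most 50 mm and 8.59 degrees, less where a joint would pass 70% of its speed; a pose out of reach is approached as far as the arm can. A call is refused whole if a number of a shift passes 5 or a number of a turn 0.15, either way. A call with a gripper value outside its range is refused whole. The fingers move at their own pace and stop on an object; "force" is the grip in N (left out, the last holds). Time passes only in rows, so rows that do not move let the fingers close. It gives the time, the measured TCP pose, the force and the opening at its end, in the units of the state.
- ctrl.sense(): the state, without advancing time (a new reading comes with each control period).
- ctrl.grab_frame(name): name is "side" or "top" or "wrist"; returns a dict with "image" (384x512x3 uint8, blue, green, red), "K" (3x3 intrinsics, pixels), "cam_to_world" (4x4, takes a point from camera to world coordinates); the wrist camera has in their place "hand_eye" (4x4, takes a point from camera to tool coordinates, whose origin is the TCP and whose axes are the tool frame's). Camera axes: x right, y up, looking along -z (the intrinsics and any distortion apply to the point x, -y, -z); pixel columns grow to the right and rows downward; lengths in m; the calibration is good to about 2 mm. The wrist camera is an equidistant fisheye: a pixel r from the principal point sees the ray r / f radians off the axis. A picture is of the moment at which its call begins: read the wrist's pose just before it. There is no depth.
- ctrl.finish_job(): hands the job in, once; it reports no verdict.
The state is a dict: "time": time; "qpos": joint angles; "joint_velocities": joint speeds; "tau": joint torques, N m; "eef_pos": TCP position; "orientation": TCP orientation; "wrist_force": force on the tool from outside, world axes, zero at the start; "moment": the same for the moment, N m; "width": opening from 0.0 (shut) to 1.0 (fully open).
Only numpy, scipy, OpenCV 4.12 (cv2) and the standard library are available. Lean on these libraries where they do the work, as an engineer would, in place of code of your own. Each camera call takes 0.05 s, during which the arm holds its last target.

## Working session

There is one attempt and no reset: what is moved stays moved. The work goes in short steps, Python scripts to look and compute and a tool call to move; the robot and the scene stay as the last step left them, time stands still between calls to the robot, and variables do not carry over. Pictures are saved under pics/ and viewed, and the job is handed in when it is done.

Besides the shell and the picture viewer there is one more tool, called after "Emit:" as a command line: name --argument value ..., lists and objects as JSON in quotes. send_rows: Moves the arm, as the interface text tells. Its arguments: {"type":"object","properties":{"steps":{"type":"array","items":{"type":"number"}},"force":{"type":"number"}},"required":["steps"]}

```bash
mkdir -p pics; ls; python3 - <<'E'
from station import ctrl
import cv2,numpy as np
s=ctrl.sense(); print({k:np.round(v,3).tolist() for k,v in s.items()})
for n in("top","side"):
    f=ctrl.grab_frame(n); cv2.imwrite(f"pics/{n}0.png",f["image"]); np.savez(f"{n}0.npz",K=f["K"],T=f["cam_to_world"]); print(n,f["K"].round(1).tolist(),f["cam_to_world"].round(3).tolist(),f.keys())
E
```

```text
pics
{'time': 0.0, 'qpos': [-1.201, 0.124, 1.652, -0.0, 1.367, -0.083], 'joint_velocities': [-0.0, -0.002, -0.0, 0.002, 0.001, 0.002], 'tau': [0.0, -41.761, -35.993, 0.077, 0.049, -0.0], 'eef_pos': [0.284, -0.584, 0.213], 'orientation': [-0.159, 0.69, -0.688, 0.159], 'wrist_force': [-0.417, 0.032, 0.626], 'moment': [0.017, -0.032, 0.01], 'width': 0.999}
top [[494.0, 0.0, 249.9], [0.0, 494.0, 189.7], [0.0, 0.0, 1.0]] [[-0.005, 0.991, -0.134, 0.451], [-1.0, -0.002, 0.021, 0.108], [0.021, 0.134, 0.991, 1.377], [0.0, 0.0, 0.0, 1.0]] dict_keys(['image', 'K', 'cam_to_world'])
side [[432.9, 0.0, 257.6], [0.0, 432.9, 194.8], [0.0, 0.0, 1.0]] [[-0.745, 0.392, -0.539, 0.081], [-0.667, -0.441, 0.6, 0.703], [-0.002, 0.807, 0.591, 0.643], [0.0, 0.0, 0.0, 1.0]] dict_keys(['image', 'K', 'cam_to_world'])
```

View pics/top0.png

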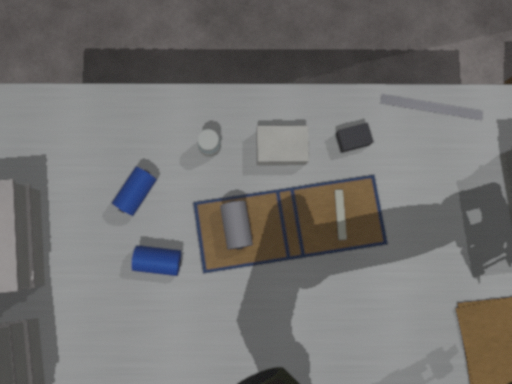

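View pics/side0.png

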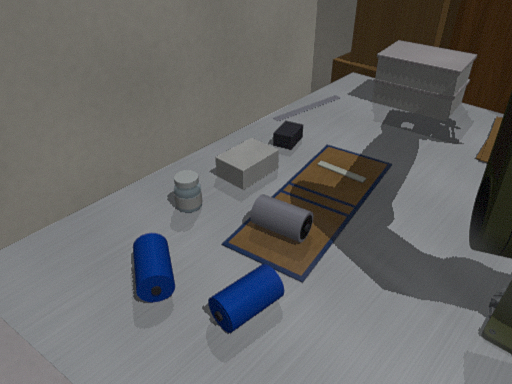

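Top view: the grey roller is at about (237,222) on the left panel, and the folder is at (341,215). The only things I could mistake for the roller are the blue cylinders at (134,190) and (157,261). I'll measure and check a close crop.

```bash
cat > h.py <<'E'
import numpy as np,cv2
def ray(n,uv,z):
    d=np.load(f"{n}0.npz"); K,T=d["K"],d["T"]
    uv=np.atleast_2d(uv).astype(float)
    c=np.c_[(uv[:,0]-K[0,2])/K[0,0],-(uv[:,1]-K[1,2])/K[1,1],-np.ones(len(uv))]
    w=c@T[:3,:3].T; o=T[:3,3]
    return o+w*((z-o[2])/w[:,2])[:,None]
def proj(n,P):
    d=np.load(f"{n}0.npz"); K,T=d["K"],d["T"]
    c=(np.atleast_2d(P)-T[:3,3])@T[:3,:3]
    return np.c_[K[0,2]+K[0,0]*c[:,0]/-c[:,2],K[1,2]+K[1,1]*c[:,1]/c[:,2]]
E
python3 - <<'E'
from h import *
im=cv2.imread("pics/top0.png")
hsv=cv2.cvtColor(im,cv2.COLOR_BGR2HSV)
m=((hsv[...,1]>90)).astype(np.uint8)
m[:, :185]=0; m[:,400:]=0; m[:165]=0;m[285:]=0
m=cv2.morphologyEx(m,cv2.MORPH_OPEN,np.ones((2,2)))
c=max(cv2.findContours(m,0,2)[0],key=cv2.contourArea)
h=cv2.convexHull(c)
# metric points on plane
P=ray("top",h[:,0],0.004)[:,:2]
r=cv2.minAreaRect((P*1000).astype(np.float32)); print(r)
# blue strip lines
crop=cv2.resize(im[160:280,185:395],None,fx=3.8,fy=3.8,interpolation=cv2.INTER_CUBIC); cv2.imwrite("pics/crop0.png",crop)
E
```

```text
((561.3347778320312, -170.4546356201172), (175.32212829589844, 217.4482879638672), 8.643938064575195)
```

View pics/crop0.png

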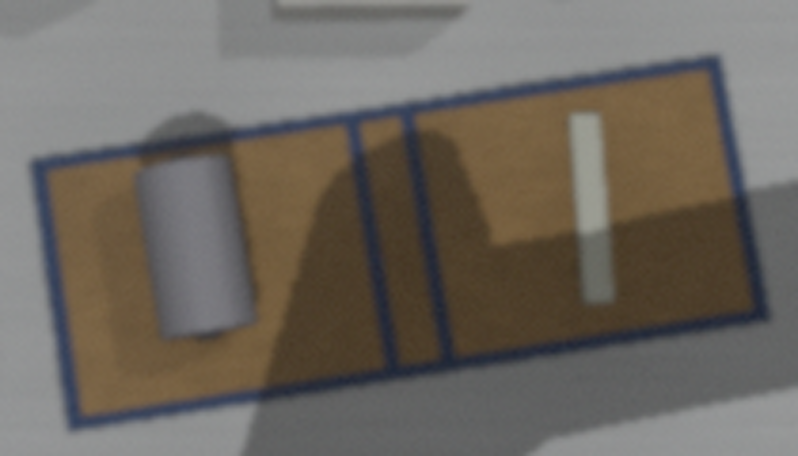

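Crop: plain grey roller with corners about (137,170),(226,153),(255,323),(163,337). Case outer corners are (34,159),(718,57),(768,318),(72,428). The strip lies between the two blue lines near x≈380–420. No other grey cylinder.

```bash
cat >> h.py <<'E'
from scipy.optimize import least_squares
def case_pts(x,y,a):
    c,s=np.cos(a),np.sin(a)
    L=np.array([[.1,.26],[.1,-.26],[-.1,-.26],[-.1,.26]])
    return np.c_[np.array([x,y])+L@np.array([[c,s],[-s,c]]),np.full(4,.004)]
def sil(n,x,y,a,zc=.039,r=.035,l=.06):
    c,s=np.cos(a),np.sin(a); th=np.linspace(0,2*np.pi,60)
    P=[]
    for e in(-l,l):
        P.append(np.c_[x+e*c-r*np.cos(th)*s,y+e*s+r*np.cos(th)*c,zc+r*np.sin(th)])
    return cv2.convexHull(proj(n,np.vstack(P)).astype(np.float32))[:,0]
def fit_roller(n,mask,p0):
    # mask moments of convex silhouette vs model: maximise IoU
    from scipy.optimize import minimize
    S=4; M=cv2.resize(mask,None,fx=S,fy=S,interpolation=cv2.INTER_LINEAR)>0
    def f(p):
        h=sil(n,*p); m=np.zeros(M.shape,np.uint8)
        cv2.fillConvexPoly(m,np.round((h+.5)*S-.5).astype(int),1); m=m>0
        return 1-(m&M).sum()/(m|M).sum()
    s0=np.array([p0,[p0[0]+.01,p0[1],p0[2]],[p0[0],p0[1]+.01,p0[2]],[p0[0],p0[1],p0[2]+.08]])
    r=minimize(f,p0,method="Nelder-Mead",options=dict(initial_simplex=s0,xatol=1e-4,fatol=1e-4))
    return r.x,r.fun
E
python3 - <<'E'
from h import *
up=lambda q:(np.array(q,float)+.5)/3.8-.5+[185,160]
q=up([[34,159],[718,57],[768,318],[72,428]])
w=ray("top",q,.004)[:,:2]; print(w.round(3)); print(np.linalg.norm(np.roll(w,-1,0)-w,axis=1).round(3))
r=least_squares(lambda p:(proj("top",case_pts(*p))-q).ravel(),[w[:,0].mean(),w[:,1].mean(),-.1]); print("case",r.x.round(4),r.fun.round(1))
# strip line centres
st=ray("top",up([[353,122],[394,370],[408,113],[447,360]]),.004)[:,:2]; print("strip",st.mean(0).round(4),np.arctan2(*(st[0]-st[1])[::-1]))
ro=up([[137,170],[226,153],[255,323],[163,337]])
M=np.zeros((384,512),np.uint8); M4=np.zeros((1536,2048),np.uint8); cv2.fillConvexPoly(M4,np.round((ro+.5)*4).astype(int),1)
M=cv2.resize(M4,(512,384),interpolation=cv2.INTER_NEAREST)
g=ray("top",ro.mean(0),.05)[0]; print(g)
p,e=fit_roller("top",M,np.array([g[0],g[1],.1]));print("roller top",p.round(4),e)
x,y,a=r.x; d=p[:2]-r.x[:2]; c,s=np.cos(a),np.sin(a); print("in case",d[0]*c+d[1]*s,-d[0]*s+d[1]*c, "yaw rel",p[2]-a)
si=cv2.imread("pics/side0.png")
cv2.polylines(si,[np.round(sil("side",*p)).astype(int)],True,(0,255,0)); cv2.polylines(si,[np.round(proj("side",case_pts(*r.x))).astype(int)],True,(0,0,255))
cv2.imwrite("pics/sideov.png",cv2.resize(si[130:290,200:420],None,fx=3.6,fy=3.6))
E
```

```text
[[ 0.604  0.236]
 [ 0.679 -0.272]
 [ 0.486 -0.301]
 [ 0.409  0.207]]
[0.513 0.196 0.514 0.197]
case [ 0.5448 -0.0327  0.1485] [-1.2 -0.3  1.1 -1.   1.2  0.5 -1.1  0.7]
strip [ 0.5437 -0.0326] 0.1503572937210291
[0.53723058 0.11738362 0.05      ]
roller top [0.5354 0.1151 0.1657] 0.0884203901825047
in case 0.012519967277220405 0.14758551188574845 yaw rel 0.017248124604762965
```

View pics/sideov.png

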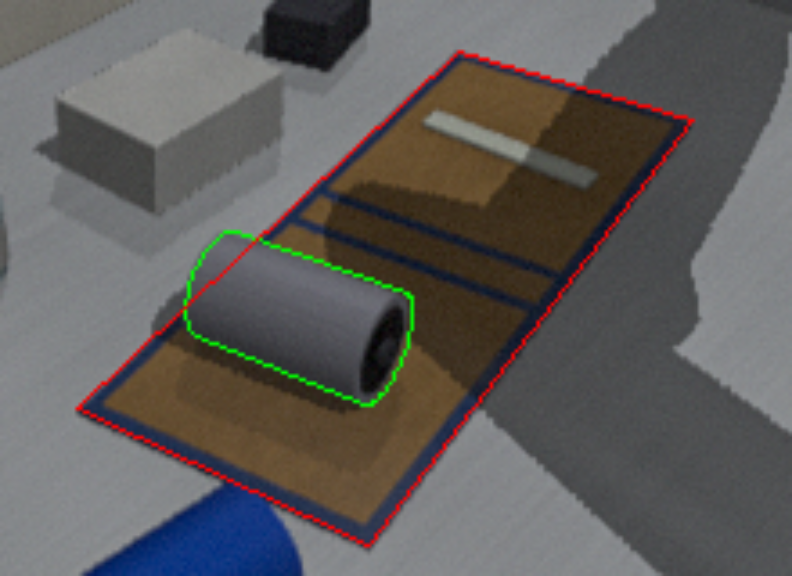

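```bash
python3 - <<'E'
from station import ctrl
import numpy as np
from scipy.spatial.transform import Rotation as R
s=ctrl.sense(); r=R.from_quat(s["orientation"]).as_matrix(); print(r.round(3)); print(s["eef_pos"])
z=r[:,2]; print("jaw az",np.degrees(np.arctan2(z[1],z[0])))
E
```

```text
[[-0.899 -0.001  0.437]
 [-0.437  0.002 -0.899]
 [-0.    -1.    -0.002]]
[ 0.28412735 -0.5839606   0.21350589]
jaw az -64.0560552069651
```

Emit:
send_rows --force 30 --steps '[-1, 0.6, 1.8, 0, 0, 0, -0.015, -1, 1.25, 3.55, 0, 0, 0, -0.015, -1, 1.25, 3.55, 0, 0, 0, -0.015, -1, 1.25, 3.55, 0, 0, 0, -0.015, -1, 1.25, 3.55, 0, 0, 0, -0.015, -1, 1.25, 3.55, 0, 0, 0, -0.015, -1, 1.25, 3.55, 0, 0, 0, -0.015, -1, 1.25, 3.55, 0, 0, 0, -0.015, -1, 1.25, 3.55, 0, 0, 0, -0.015, -1, 1.25, 3.55, 0, 0, 0, -0.015]'

```text
time: 1.1
eef_pos: [0.4028, -0.2454, 0.2142]
orientation: [-0.106, 0.699, -0.699, 0.106]
wrist_force: [1.3, 0.0, 0.6]
width: 0.215
```

Emit:
send_rows --steps '[-1, 1.25, 3.55, 0, 0, 0, -0.015, -1, 1.25, 3.55, 0, 0, 0, -0.015, -1, 1.25, 3.55, 0, 0, 0, -0.015, -1, 1.25, 3.55, 0, 0, 0, -0.015, -1, 1.25, 3.55, 0, 0, 0, -0.015, -1, 1.25, 3.55, 0, 0, 0, -0.015, -1, 1.25, 3.55, 0, 0, 0, -0.015, -1, 1.25, 3.55, 0, 0, 0, -0.015, -1, 1.25, 3.55, 0, 0, 0, -0.015, -1, 0.6, 1.5, 0, 0, 0, -0.015]'

```text
time: 2.1
eef_pos: [0.5214, 0.0902, 0.2141]
orientation: [-0.055, 0.705, -0.705, 0.054]
wrist_force: [0.4, 0.6, 0.2]
width: 0.007
```

Emit:
send_rows --steps '[-1, 0, 0, -2, 0, 0, 0, -1, 0, 0, -3, 0, 0, 0, -1, 0, 0, -3, 0, 0, 0, -1, 0, 0, -2, 0, 0, 0, -1, 0, 0, 0, 0, 0, 0, -1, 0, 0, 0, 0, 0, 0]'

```text
time: 2.7
eef_pos: [0.5211, 0.0875, 0.1146]
orientation: [-0.054, 0.705, -0.705, 0.054]
wrist_force: [-0.3, -0.8, 1.4]
width: 0.007
```

```bash
python3 - <<'E'
from station import ctrl
import cv2,numpy as np
f=ctrl.grab_frame("side"); im=f["image"]; np.savez("side0.npz",K=f["K"],T=f["cam_to_world"])
cv2.imwrite("pics/side1.png",cv2.resize(im[90:290,170:430],None,fx=3,fy=3,interpolation=cv2.INTER_CUBIC))
cv2.imwrite("pics/side1r.png",im)
f=ctrl.grab_frame("wrist"); cv2.imwrite("pics/wr1.png",f["image"]); print(f["hand_eye"].round(3))
from h import proj
print(proj("side",ctrl.sense()["eef_pos"]))
E
```

```text
[[ 0.    -0.961 -0.276 -0.077]
 [-0.     0.276 -0.961 -0.169]
 [ 1.     0.    -0.    -0.   ]
 [ 0.     0.     0.     1.   ]]
[[296.83431681 185.33581415]]
```

View pics/side1.png

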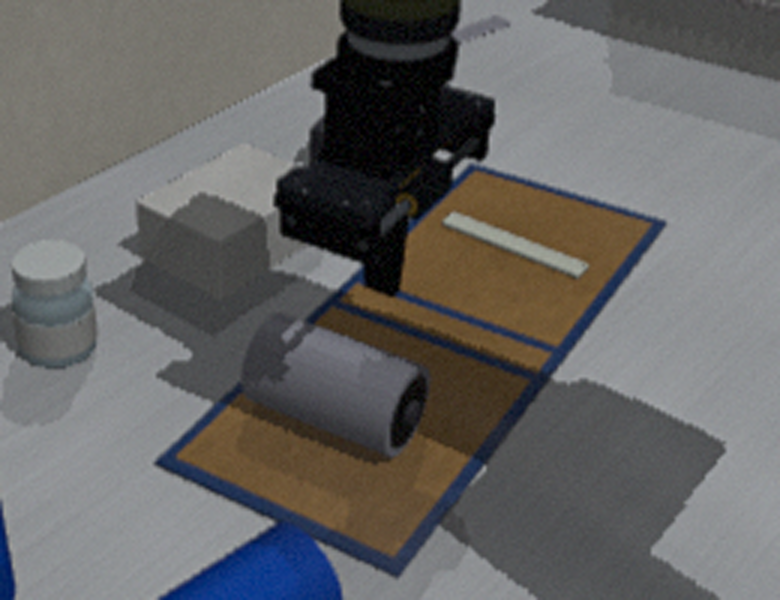

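View pics/wr1.png

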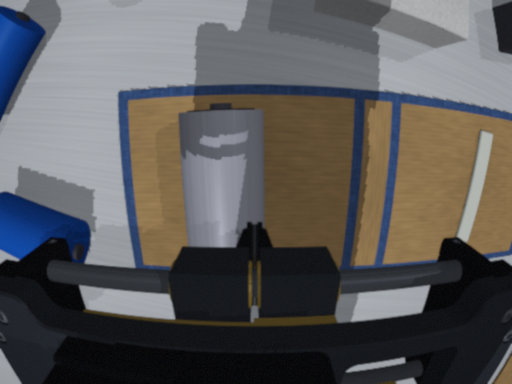

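The side view shows the closed fingertip above and ahead of the grey roller. The wrist view shows the strip at u≈380 and the roller spanning u≈180–262. Nothing has moved. Next I'll go behind the roller's crown and probe down.

Emit:
send_rows --steps '[-1, 0.4, 1.2, 0, 0, 0, 0, -1, 0.5, 1.35, -0.5, 0, 0, 0, -1, 0.4, 1.2, -1.0, 0, 0, 0, -1, 0, 0, -1.2, 0, 0, 0, -1, 0, 0, -0.6, 0, 0, 0, -1, 0, 0, -0.2, 0, 0, 0, -1, 0, 0, 0, 0, 0, 0, -1, 0, 0, 0, 0, 0, 0]'

```text
time: 3.6
eef_pos: [0.5345, 0.1247, 0.0798]
orientation: [0.054, -0.705, 0.705, -0.054]
wrist_force: [0.1, -0.1, 0.2]
width: 0.003
```

Emit:
send_rows --steps '[-1, 0, 0, -0.3, 0, 0, 0, -1, 0, 0, -0.2, 0, 0, 0, -1, 0, 0, 0, 0, 0, 0]'

```text
time: 3.9
eef_pos: [0.5341, 0.1249, 0.0744]
orientation: [0.054, -0.705, 0.705, -0.054]
wrist_force: [0.0, -1.0, -0.0]
width: 0.004
```

Emit:
send_rows --steps '[-1, 0, 0, -0.1, 0, 0, 0, -1, 0, 0, 0, 0, 0, 0]'

```text
time: 4.1
eef_pos: [0.5345, 0.125, 0.074]
orientation: [-0.054, 0.705, -0.705, 0.054]
wrist_force: [-0.1, -0.2, 0.8]
width: 0.005
```

Emit:
send_rows --steps '[-1, 0, 0, -0.1, 0, 0, 0, -1, 0, 0, 0, 0, 0, 0]'

```text
time: 4.3
eef_pos: [0.5345, 0.1251, 0.0738]
orientation: [-0.054, 0.705, -0.705, 0.054]
wrist_force: [-3.3, -0.4, 6.1]
width: 0.005
```

Emit:
send_rows --steps '[-1, 0, 0, -0.05, 0, 0, 0, -1, 0.02, -0.15, 0, 0, 0, 0, -1, 0.05, -0.3, 0, 0, 0, 0, -1, 0.05, -0.3, 0, 0, 0, 0, -1, 0.05, -0.3, 0, 0, 0, 0, -1, 0.05, -0.3, 0, 0, 0, 0, -1, 0.05, -0.3, 0, 0, 0, 0, -1, 0.05, -0.3, 0, 0, 0, 0, -1, 0.02, -0.15, 0, 0, 0, 0, -1, 0, 0, 0, 0, 0, 0]'

```text
time: 5.3
eef_pos: [0.5383, 0.1038, 0.0741]
orientation: [0.054, -0.705, 0.705, -0.054]
wrist_force: [-5.1, -0.7, 9.7]
width: 0.004
```

```bash
python3 - <<'E'
from station import ctrl
import cv2,numpy as np
s=ctrl.sense();print(s["eef_pos"],s["wrist_force"])
f=ctrl.grab_frame("side"); im=f["image"]
cv2.imwrite("pics/side2r.png",im)
cv2.imwrite("pics/side2.png",cv2.resize(im[90:290,170:430],None,fx=3,fy=3,interpolation=cv2.INTER_CUBIC))
cv2.imwrite("pics/top2r.png",ctrl.grab_frame("top")["image"])
cv2.imwrite("pics/wr2.png",ctrl.grab_frame("wrist")["image"])
E
```

```text
[0.53826668 0.10380011 0.07412867] [-5.09876962 -0.7145714   9.69800051]
```

View pics/side2.png

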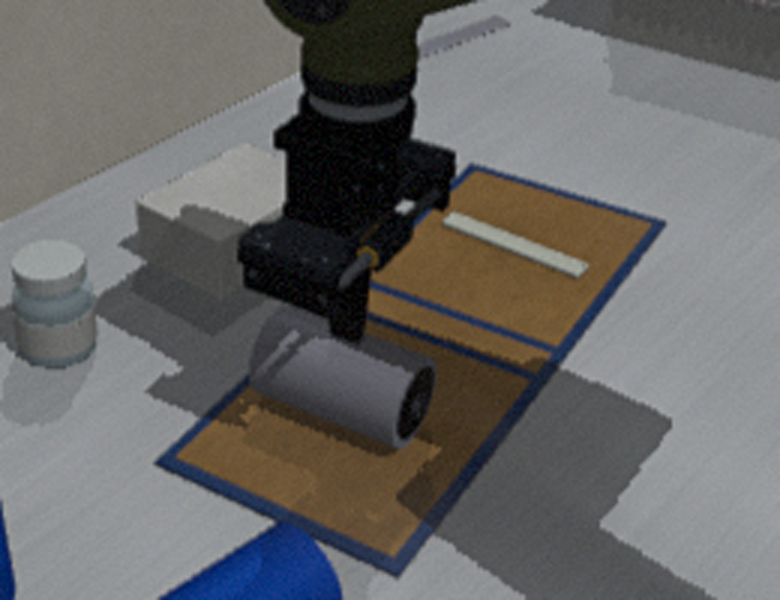

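View pics/wr2.png

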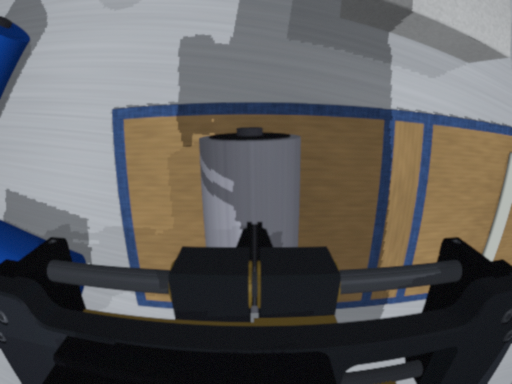

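View pics/top2r.png

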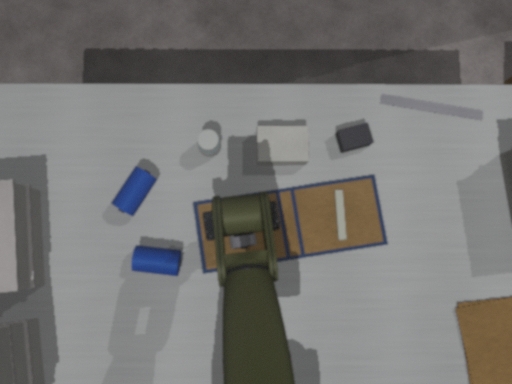

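```bash
cat >> h.py <<'E'
P0=np.array([.5354,.1151,.158])
D=np.array([np.sin(.158),-np.cos(.158)])
def ovl(raw,dists,out,x0=180,y0=100):
    im=cv2.imread(raw); S=6
    c=cv2.resize(im[y0:y0+95,x0:x0+130],None,fx=S,fy=S,interpolation=cv2.INTER_CUBIC)
    for d,col in zip(dists,[(0,255,0),(0,0,255),(255,255,0)]):
        p=np.r_[P0[:2]+D*d,P0[2]]
        h=(sil("side",*p)-[x0,y0]+.5)*S
        cv2.polylines(c,[np.round(h).astype(int)],True,col,1)
    cv2.imwrite(out,c)
E
python3 -c "
from h import *
ovl('pics/side1r.png',[0,.005],'pics/ov1.png',235,175)
ovl('pics/side2r.png',[.005,.010,.015],'pics/ov2.png',235,165)"
```

```text
(no output)
```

View pics/ov1.png

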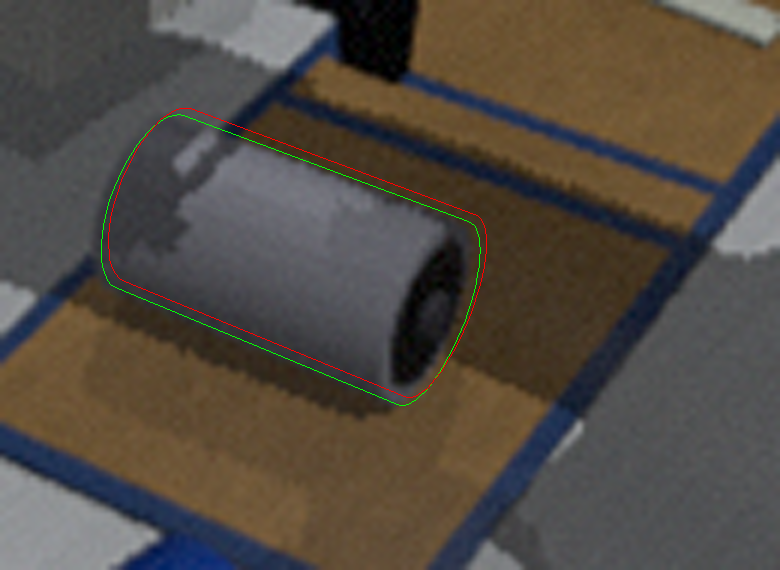

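View pics/ov2.png

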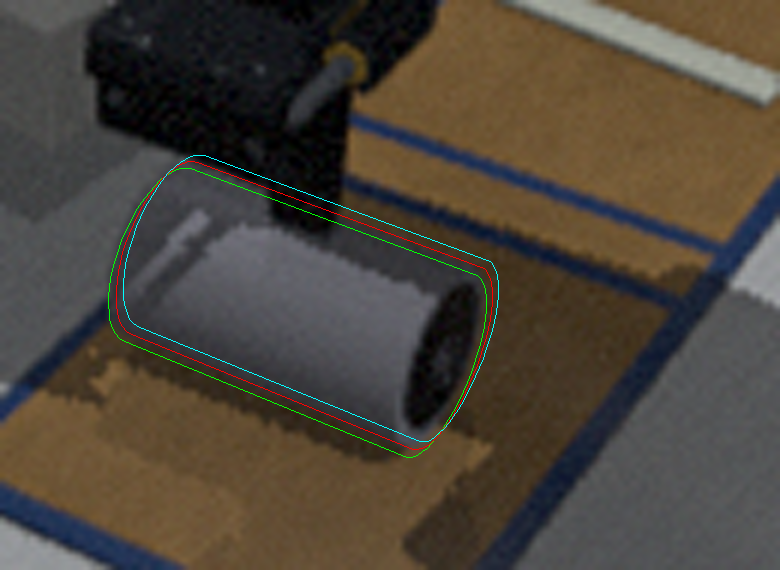

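Between the side overlays the roller advanced about 10 mm for a finger travel of 21 mm, so it is truly rolling. An axial force of −5 N has built up. I'll ease it and continue this stroke.

Emit:
send_rows --steps '[-1, -0.03, 0, 0, 0, 0, 0, -1, 0, -0.15, 0, 0, 0, 0, -1, 0.04, -0.3, 0, 0, 0, 0, -1, 0.05, -0.3, 0, 0, 0, 0, -1, 0.05, -0.3, 0, 0, 0, 0, -1, 0.05, -0.3, 0, 0, 0, 0, -1, 0.05, -0.3, 0, 0, 0, 0, -1, 0.02, -0.15, 0, 0, 0, 0, -1, 0, 0, 0, 0, 0, 0]'

```text
time: 6.35
eef_pos: [0.5412, 0.0857, 0.0732]
orientation: [0.053, -0.705, 0.705, -0.055]
wrist_force: [0.7, -0.6, 6.5]
width: 0.003
```

Emit:
send_rows --steps '[-1, 0, 0, 0.3, 0, 0, 0, -1, 0, 0, 0.7, 0, 0, 0, -1, -0.15, 1.0, 0, 0, 0, 0, -1, -0.15, 1.0, 0, 0, 0, 0, -1, 0, 0, 0, 0, 0, 0]'

```text
time: 6.85
eef_pos: [0.5364, 0.1074, 0.0817]
orientation: [-0.055, 0.705, -0.705, 0.054]
wrist_force: [-0.8, -0.0, 0.2]
width: 0.004
```

```bash
python3 - <<'E'
from station import ctrl
import cv2,numpy as np
s=ctrl.sense();print(s["eef_pos"],s["wrist_force"])
cv2.imwrite("pics/side3r.png",ctrl.grab_frame("side")["image"])
from h import *
ovl('pics/side3r.png',[.015,.020,.025],'pics/ov3.png',235,155)
E
```

```text
[0.53636054 0.10739746 0.08172851] [-0.81717454 -0.03502918  0.20977093]
```

View pics/ov3.png

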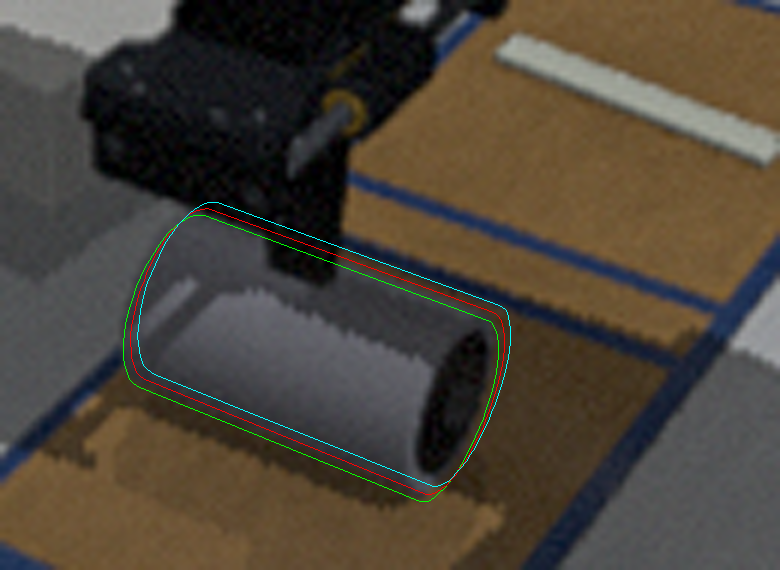

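Emit:
send_rows --steps '[-1, 0.05, -0.3, -0.5, 0, 0, 0, -1, 0, 0, -0.3, 0, 0, 0, -1, 0, 0, -0.15, 0, 0, 0, -1, 0, 0, 0, 0, 0, 0]'

```text
time: 7.3
eef_pos: [0.5375, 0.1027, 0.074]
orientation: [0.054, -0.705, 0.705, -0.053]
wrist_force: [-5.3, -0.6, 10.2]
width: 0.006
```

Emit:
send_rows --steps '[-1, -0.03, -0.15, 0, 0, 0, 0, -1, 0.04, -0.4, 0, 0, 0, 0, -1, 0.06, -0.4, 0, 0, 0, 0, -1, 0.06, -0.4, 0, 0, 0, 0, -1, 0.06, -0.4, 0, 0, 0, 0, -1, 0.06, -0.4, 0, 0, 0, 0, -1, 0.06, -0.4, 0, 0, 0, 0, -1, 0.06, -0.4, 0, 0, 0, 0, -1, 0.06, -0.4, 0, 0, 0, 0, -1, 0.05, -0.25, 0, 0, 0, 0]'

```text
time: 8.3
eef_pos: [0.5433, 0.0666, 0.0731]
orientation: [0.053, -0.705, 0.705, -0.055]
wrist_force: [2.7, -0.2, 2.4]
width: 0.004
```

Emit:
send_rows --steps '[-1, 0, 0, 0, 0, 0, 0, -1, 0, 0, 0, 0, 0, 0]'

```text
time: 8.5
eef_pos: [0.5431, 0.067, 0.0731]
orientation: [0.053, -0.705, 0.705, -0.055]
wrist_force: [3.8, -0.5, 3.4]
width: 0.005
```

Emit:
send_rows --steps '[-1, 0, 0, 0.3, 0, 0, 0, -1, 0, 0, 0.6, 0, 0, 0, -1, -0.2, 0.9, 0, 0, 0, 0, -1, -0.2, 0.8, 0, 0, 0, 0, -1, 0, 0, 0, 0, 0, 0]'

```text
time: 9.0
eef_pos: [0.5375, 0.0852, 0.0812]
orientation: [-0.055, 0.705, -0.705, 0.054]
wrist_force: [-1.0, -0.1, 0.2]
width: 0.003
```

```bash
python3 - <<'E'
from station import ctrl
import cv2,numpy as np
s=ctrl.sense();print(s["eef_pos"],s["wrist_force"])
cv2.imwrite("pics/side4r.png",ctrl.grab_frame("side")["image"])
cv2.imwrite("pics/wr4.png",ctrl.grab_frame("wrist")["image"])
from h import *
ovl('pics/side4r.png',[.033,.038,.043],'pics/ov4.png',235,150)
E
```

```text
[0.5374629  0.08519494 0.08118519] [-0.99985332 -0.13567246  0.16697022]
```

View pics/ov4.png

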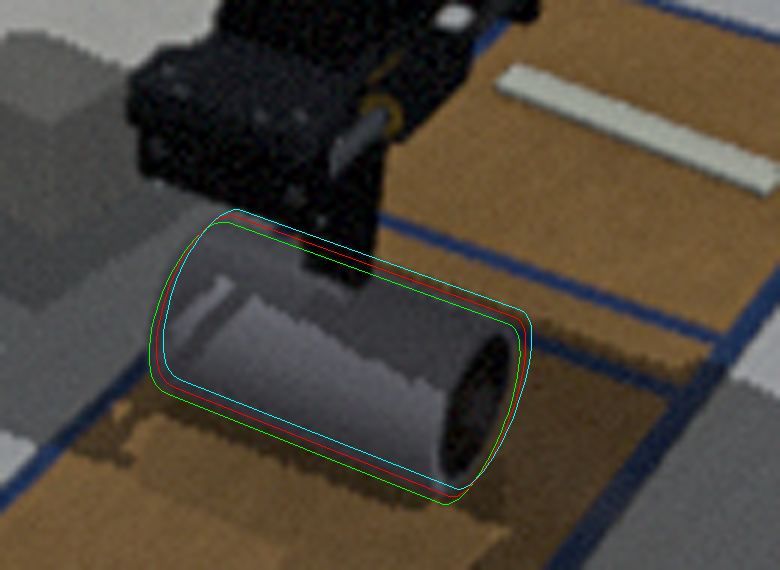

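View pics/wr4.png

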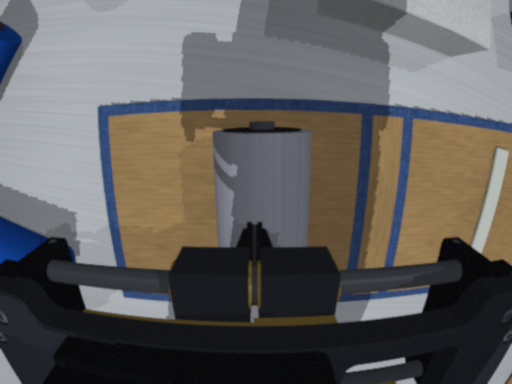

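```bash
cat >> h.py <<'E'
from scipy.spatial.transform import Rotation as Ro
CASE=np.array([.5443,-.0327]); CA=.1495
def wray(f,s,uv,z):
    K=f["K"]; uv=np.atleast_2d(uv).astype(float)
    d=np.c_[(uv[:,0]-K[0,2])/K[0,0],(uv[:,1]-K[1,2])/K[1,1]]
    r=np.linalg.norm(d,axis=1); k=np.sin(r)/r
    c=np.c_[d[:,0]*k,-d[:,1]*k,-np.cos(r)]
    H=f["hand_eye"]; R=Ro.from_quat(s["orientation"]).as_matrix()
    o=R@H[:3,3]+s["eef_pos"]; w=c@(R@H[:3,:3]).T
    return o+w*((z-o[2])/w[:,2])[:,None]
def tocase(P):
    d=P[:,:2]-CASE; c,s=np.cos(CA),np.sin(CA); return np.c_[d@[c,s],d@[-s,c]]
E
python3 - <<'E'
from station import ctrl
from h import *
s=ctrl.sense(); f=ctrl.grab_frame("wrist"); print(f["K"].round(1).tolist())
# strip blue lines: left (368,115)-(353,265), right (408,115)-(393,263)
print(tocase(wray(f,s,[[367,120],[352,262],[407,120],[390,262]],.004)).round(4))
print("case corner",tocase(wray(f,s,[[99,107]],.004)).round(4))
print("roller",tocase(wray(f,s,[[214,133],[262,133],[310,133],[217,235],[307,235]],.05)).round(4))
print("finger",tocase(s["eef_pos"][None]))
E
```

```text
[[297.3, 0.0, 254.1], [0.0, 297.3, 194.2], [0.0, 0.0, 1.0]]
[[ 0.0843  0.02  ]
 [-0.0514  0.0206]
 [ 0.0873 -0.0202]
 [-0.0541 -0.0221]]
case corner [[0.0981 0.2562]]
roller [[ 0.0736  0.1442]
 [ 0.0734  0.1118]
 [ 0.0741  0.0792]
 [-0.0008  0.1442]
 [-0.0008  0.0775]]
finger [[0.01105351 0.11681725]]
```

Emit:
send_rows --steps '[-1, 0.05, 0.25, -0.5, 0, 0, 0, -1, 0, 0, -0.3, 0, 0, 0, -1, -0.03, 0, -0.15, 0, 0, 0, -1, 0, 0, 0, 0, 0, 0]'

```text
time: 9.55
eef_pos: [0.539, 0.0866, 0.0738]
orientation: [-0.054, 0.705, -0.705, 0.054]
wrist_force: [-4.4, 0.2, 9.3]
width: 0.005
```

Emit:
send_rows --steps '[-1, 0, -0.2, 0, 0, 0, 0, -1, 0.05, -0.4, 0, 0, 0, 0, -1, 0.06, -0.4, 0, 0, 0, 0, -1, 0.06, -0.4, 0, 0, 0, 0, -1, 0.06, -0.4, -0.01, 0, 0, 0, -1, 0.06, -0.4, -0.01, 0, 0, 0, -1, 0.06, -0.4, -0.01, 0, 0, 0, -1, 0.06, -0.4, -0.01, 0, 0, 0, -1, 0.06, -0.4, -0.01, 0, 0, 0, -1, 0.04, -0.2, 0, 0, 0, 0]'

```text
time: 10.55
eef_pos: [0.5452, 0.0499, 0.0733]
orientation: [0.053, -0.705, 0.705, -0.055]
wrist_force: [-0.7, -0.9, 5.5]
width: 0.005
```

Emit:
send_rows --steps '[-1, 0, 0, 0, 0, 0, 0, -1, 0, 0, 0, 0, 0, 0]'

```text
time: 10.75
eef_pos: [0.5452, 0.05, 0.0734]
orientation: [0.053, -0.705, 0.705, -0.055]
wrist_force: [-1.2, 0.0, 6.6]
width: 0.003
```

Emit:
send_rows --steps '[-1, 0, 0, 0.3, 0, 0, 0, -1, 0, 0, 0.5, 0, 0, 0, -1, -0.15, 0.9, 0, 0, 0, 0, -1, -0.15, 0.9, 0, 0, 0, 0, -1, 0, 0, -0.3, 0, 0, 0, -1, 0, 0, -0.3, 0, 0, 0, -1, 0, 0, -0.15, 0, 0, 0, -1, 0, 0, 0, 0, 0, 0]'

```text
time: 11.55
eef_pos: [0.5406, 0.0686, 0.0737]
orientation: [-0.054, 0.705, -0.705, 0.054]
wrist_force: [-5.4, 0.1, 10.7]
width: 0.003
```

Emit:
send_rows --steps '[-1, -0.03, -0.2, 0, 0, 0, 0, -1, 0.05, -0.4, 0, 0, 0, 0, -1, 0.06, -0.4, 0, 0, 0, 0, -1, 0.06, -0.4, 0, 0, 0, 0, -1, 0.06, -0.4, 0, 0, 0, 0, -1, 0.06, -0.4, 0, 0, 0, 0, -1, 0.06, -0.4, -0.01, 0, 0, 0, -1, 0.06, -0.4, -0.01, 0, 0, 0, -1, 0.06, -0.4, -0.01, 0, 0, 0, -1, 0.04, -0.2, 0, 0, 0, 0]'

```text
time: 12.55
eef_pos: [0.5468, 0.0319, 0.0735]
orientation: [0.053, -0.705, 0.705, -0.055]
wrist_force: [-1.5, -0.5, 6.8]
width: 0.001
```

Emit:
send_rows --steps '[-1, 0, 0, 0, 0, 0, 0, -1, 0, 0, 0, 0, 0, 0]'

```text
time: 12.75
eef_pos: [0.5468, 0.032, 0.0735]
orientation: [0.053, -0.705, 0.705, -0.055]
wrist_force: [-0.8, -0.7, 7.1]
width: 0.002
```

Emit:
send_rows --steps '[-1, 0, 0, 0.3, 0, 0, 0, -1, 0, 0, 0.5, 0, 0, 0, -1, -0.15, 0.9, 0, 0, 0, 0, -1, -0.15, 0.9, 0, 0, 0, 0, -1, 0, 0, 0, 0, 0, 0, -1, 0, 0, 0, 0, 0, 0]'

```text
time: 13.35
eef_pos: [0.5421, 0.051, 0.0795]
orientation: [0.055, -0.705, 0.705, -0.054]
wrist_force: [0.1, -0.4, 0.7]
width: 0.005
```

```bash
python3 - <<'E'
from station import ctrl
import cv2,numpy as np
from h import *
s=ctrl.sense();print(s["eef_pos"],s["wrist_force"],tocase(s["eef_pos"][None]))
cv2.imwrite("pics/wr5.png",ctrl.grab_frame("wrist")["image"])
E
```

```text
[0.54206202 0.05104026 0.07948607] [ 0.11831521 -0.4006656   0.66549078] [[0.01025957 0.08313953]]
```

View pics/wr5.png

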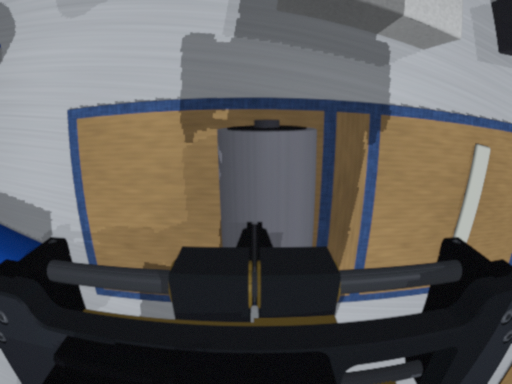

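```bash
python3 - <<'E'
from station import ctrl
from h import *
s=ctrl.sense(); f=ctrl.grab_frame("wrist")
print(tocase(wray(f,s,[[330,115],[323,235],[375,115],[362,262]],.004)).round(4))
print("roller",tocase(wray(f,s,[[217,131],[317,131],[220,235],[315,235],[266,125]],.05)).round(4))
E
```

```text
[[ 0.0859  0.0201]
 [-0.0215  0.0197]
 [ 0.0884 -0.0207]
 [-0.0517 -0.0233]]
roller [[ 0.0743  0.108 ]
 [ 0.075   0.0407]
 [-0.0008  0.1079]
 [-0.0008  0.0378]
 [ 0.0782  0.0753]]
```

Emit:
send_rows --steps '[-1, 0, 0, -0.4, 0, 0, 0, -1, 0, 0, -0.3, 0, 0, 0, -1, -0.03, 0, -0.07, 0, 0, 0, -1, 0, 0, 0, 0, 0, 0]'

```text
time: 13.85
eef_pos: [0.5427, 0.0504, 0.0737]
orientation: [-0.054, 0.705, -0.705, 0.054]
wrist_force: [-4.2, -0.3, 8.6]
width: 0.006
```

Emit:
send_rows --steps '[-1, 0, -0.2, 0, 0, 0, 0, -1, 0.05, -0.4, 0, 0, 0, 0, -1, 0.06, -0.4, 0, 0, 0, 0, -1, 0.06, -0.4, 0, 0, 0, 0, -1, 0.06, -0.4, 0, 0, 0, 0, -1, 0.06, -0.4, 0, 0, 0, 0, -1, 0.06, -0.4, -0.01, 0, 0, 0, -1, 0.06, -0.4, -0.01, 0, 0, 0, -1, 0.06, -0.4, -0.01, 0, 0, 0, -1, 0.04, -0.2, 0, 0, 0, 0]'

```text
time: 14.85
eef_pos: [0.5488, 0.0138, 0.0736]
orientation: [0.053, -0.705, 0.705, -0.055]
wrist_force: [-0.1, -0.2, 7.1]
width: 0.007
```

Emit:
send_rows --steps '[-1, 0, 0, 0, 0, 0, 0, -1, 0, 0, 0, 0, 0, 0]'

```text
time: 15.05
eef_pos: [0.5488, 0.0139, 0.0736]
orientation: [0.053, -0.705, 0.705, -0.055]
wrist_force: [0.5, -2.3, 7.0]
width: 0.001
```

Emit:
send_rows --steps '[-1, 0, 0, 0.3, 0, 0, 0, -1, 0, 0, 0.5, 0, 0, 0, -1, -0.15, 0.9, 0, 0, 0, 0, -1, -0.15, 0.9, 0, 0, 0, 0, -1, 0, 0, -0.3, 0, 0, 0, -1, 0, 0, -0.3, 0, 0, 0, -1, 0, 0, -0.17, 0, 0, 0, -1, 0, 0, 0, 0, 0, 0]'

```text
time: 15.85
eef_pos: [0.5442, 0.0326, 0.0735]
orientation: [-0.054, 0.705, -0.705, 0.054]
wrist_force: [-4.8, 0.3, 9.8]
width: 0.003
```

Emit:
send_rows --steps '[-1, -0.02, -0.2, 0, 0, 0, 0, -1, 0.05, -0.4, 0, 0, 0, 0, -1, 0.06, -0.4, 0, 0, 0, 0, -1, 0.06, -0.4, 0, 0, 0, 0, -1, 0.06, -0.4, 0, 0, 0, 0, -1, 0.06, -0.4, 0, 0, 0, 0, -1, 0.06, -0.4, -0.01, 0, 0, 0, -1, 0.06, -0.4, -0.01, 0, 0, 0, -1, 0.06, -0.4, -0.01, 0, 0, 0, -1, 0.04, -0.2, 0, 0, 0, 0]'

```text
time: 16.85
eef_pos: [0.5504, -0.0042, 0.0737]
orientation: [0.053, -0.705, 0.705, -0.055]
wrist_force: [-0.5, -0.1, 8.2]
width: 0.0
```

Emit:
send_rows --steps '[-1, 0, 0, 0, 0, 0, 0, -1, 0, 0, 0, 0, 0, 0]'

```text
time: 17.05
eef_pos: [0.5504, -0.0042, 0.0737]
orientation: [0.053, -0.705, 0.705, -0.055]
wrist_force: [-1.5, -1.1, 7.3]
width: -0.002
```

Emit:
send_rows --steps '[-1, 0, 0, 0.3, 0, 0, 0, -1, 0, 0, 0.5, 0, 0, 0, -1, -0.15, 0.9, 0, 0, 0, 0, -1, -0.15, 0.9, 0, 0, 0, 0, -1, 0, 0, 0, 0, 0, 0, -1, 0, 0, 0, 0, 0, 0]'

```text
time: 17.65
eef_pos: [0.5458, 0.0151, 0.0795]
orientation: [0.055, -0.705, 0.705, -0.054]
wrist_force: [0.2, 0.5, -0.5]
width: 0.005
```

```bash
python3 - <<'E'
from station import ctrl
import cv2,numpy as np
from h import *
s=ctrl.sense();print(s["eef_pos"],s["wrist_force"],tocase(s["eef_pos"][None]))
cv2.imwrite("pics/wr6.png",ctrl.grab_frame("wrist")["image"])
E
```

```text
[0.5457843  0.01506091 0.07948161] [ 0.17326544  0.51688295 -0.53568496] [[0.00858143 0.0470071 ]]
```

View pics/wr6.png

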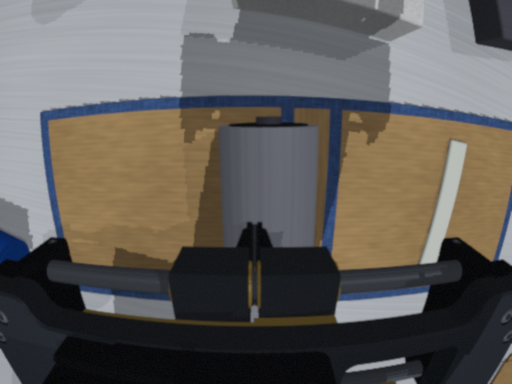

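```bash
python3 - <<'E'
from station import ctrl
from h import *
s=ctrl.sense(); f=ctrl.grab_frame("wrist")
print(tocase(wray(f,s,[[287,105],[335,110],[329,225]],.004)).round(4))
print("roller",tocase(wray(f,s,[[219,129],[319,129],[222,235],[316,235],[268,121]],.05)).round(4))
E
```

```text
[[ 0.0911  0.0203]
 [ 0.0886 -0.0202]
 [-0.0133 -0.0212]]
roller [[ 0.0739  0.0705]
 [ 0.0747  0.0033]
 [-0.0024  0.0703]
 [-0.0025  0.001 ]
 [ 0.0792  0.0379]]
```

Emit:
send_rows --steps '[-1, 0, 0, -0.4, 0, 0, 0, -1, 0, 0, -0.3, 0, 0, 0, -1, -0.03, 0, -0.09, 0, 0, 0, -1, 0, 0, 0, 0, 0, 0]'

```text
time: 18.15
eef_pos: [0.5463, 0.0143, 0.0734]
orientation: [0.054, -0.705, 0.705, -0.054]
wrist_force: [-4.3, -0.3, 8.4]
width: 0.006
```

Emit:
send_rows --steps '[-1, 0, -0.2, 0, 0, 0, 0, -1, 0.05, -0.4, 0, 0, 0, 0, -1, 0.06, -0.4, 0, 0, 0, 0, -1, 0.06, -0.4, 0, 0, 0, 0, -1, 0.06, -0.4, 0, 0, 0, 0, -1, 0.06, -0.4, 0, 0, 0, 0, -1, 0.06, -0.4, -0.01, 0, 0, 0, -1, 0.06, -0.4, -0.01, 0, 0, 0, -1, 0.06, -0.4, -0.01, 0, 0, 0, -1, 0.04, -0.2, 0, 0, 0, 0]'

```text
time: 19.15
eef_pos: [0.5526, -0.0224, 0.0737]
orientation: [0.053, -0.705, 0.705, -0.055]
wrist_force: [-1.3, 0.4, 6.9]
width: 0.004
```

Emit:
send_rows --steps '[-1, 0, 0, 0, 0, 0, 0, -1, 0, 0, 0, 0, 0, 0]'

```text
time: 19.35
eef_pos: [0.5525, -0.0223, 0.0737]
orientation: [0.053, -0.705, 0.706, -0.055]
wrist_force: [-1.3, -1.5, 8.2]
width: 0.002
```

Emit:
send_rows --steps '[-1, 0, 0, 0.3, 0, 0, 0, -1, 0, 0, 0.5, 0, 0, 0, -1, -0.15, 0.9, 0, 0, 0, 0, -1, -0.15, 0.9, 0, 0, 0, 0, -1, 0, 0, 0, 0, 0, 0, -1, 0, 0, 0, 0, 0, 0]'

```text
time: 19.95
eef_pos: [0.5476, -0.003, 0.0793]
orientation: [0.055, -0.705, 0.705, -0.054]
wrist_force: [0.1, 0.7, -0.8]
width: 0.001
```

```bash
python3 - <<'E'
from station import ctrl
import cv2,numpy as np
from h import *
s=ctrl.sense();print(s["eef_pos"],s["wrist_force"],tocase(s["eef_pos"][None]))
im=ctrl.grab_frame("wrist")["image"];cv2.imwrite("pics/wr7r.png",im)
cv2.imwrite("pics/wr7.png",cv2.resize(im[90:250,160:420],None,fx=3,fy=3))
E
```

```text
[ 0.54756956 -0.00295922  0.07928473] [ 0.11401364  0.72034854 -0.7983769 ] [[0.0076628  0.02892206]]
```

View pics/wr7.png

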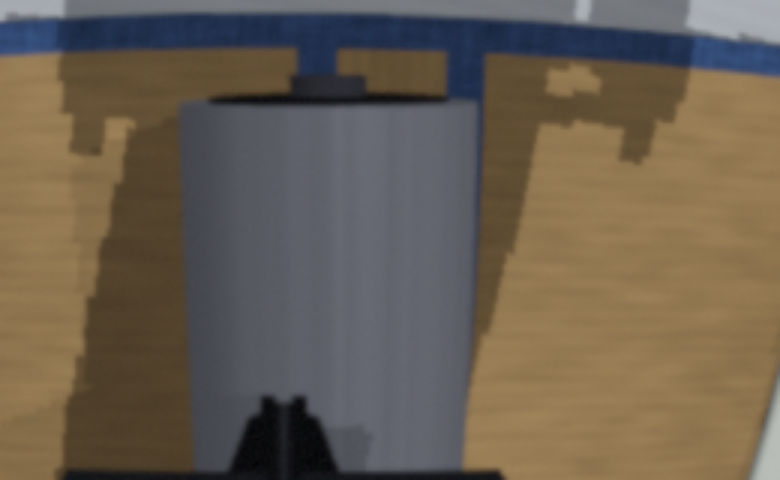

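```bash
python3 - <<'E'
from station import ctrl
from h import *
s=ctrl.sense(); f=ctrl.grab_frame("wrist")
u=lambda q:(np.array(q,float)+.5)/3-.5+[160,90]
print(tocase(wray(f,s,u([[318,65],[466,70]]),.004)).round(4))
print("roller",tocase(wray(f,s,u([[181,108],[477,108],[193,450],[465,450],[328,85]]),.05)).round(4))
E
```

```text
[[ 0.0847  0.0196]
 [ 0.0844 -0.0211]]
roller [[ 0.0753  0.0517]
 [ 0.0761 -0.0144]
 [-0.007   0.0508]
 [-0.0071 -0.0164]
 [ 0.0804  0.0192]]
```

Emit:
send_rows --steps '[-1, 0, 0, -0.4, 0, 0, 0, -1, 0, 0, -0.3, 0, 0, 0, -1, -0.03, 0, -0.09, 0, 0, 0, -1, 0, 0, 0, 0, 0, 0]'

```text
time: 20.45
eef_pos: [0.5482, -0.0037, 0.0733]
orientation: [0.054, -0.705, 0.705, -0.054]
wrist_force: [-3.4, 0.9, 9.1]
width: 0.004
```

Emit:
send_rows --steps '[-1, 0, -0.2, 0, 0, 0, 0, -1, 0.05, -0.4, 0, 0, 0, 0, -1, 0.06, -0.4, 0, 0, 0, 0, -1, 0.06, -0.4, 0, 0, 0, 0, -1, 0.06, -0.4, 0, 0, 0, 0, -1, 0.06, -0.4, 0, 0, 0, 0, -1, 0.06, -0.4, -0.01, 0, 0, 0, -1, 0.06, -0.4, -0.01, 0, 0, 0, -1, 0.06, -0.4, -0.01, 0, 0, 0, -1, 0.04, -0.2, 0, 0, 0, 0]'

```text
time: 21.45
eef_pos: [0.5544, -0.0405, 0.0738]
orientation: [0.053, -0.705, 0.706, -0.055]
wrist_force: [-0.3, -0.5, 8.1]
width: 0.011
```

Emit:
send_rows --steps '[-1, 0, 0, 0, 0, 0, 0, -1, 0, 0, 0, 0, 0, 0, -1, 0, 0, 0, 0, 0, 0]'

```text
time: 21.75
eef_pos: [0.5544, -0.0404, 0.0738]
orientation: [0.053, -0.704, 0.706, -0.055]
wrist_force: [-1.5, -0.6, 8.5]
width: 0.006
```

Emit:
send_rows --steps '[-1, 0, 0, 0.1, 0, 0, 0, -1, 0, 0, 0.3, 0, 0, 0, -1, 0, 0, 1.5, 0, 0, 0, -1, 0, 0, 3, 0, 0, 0, -1, 0, 0, 3, 0, 0, 0, -1, 0, 0, 2, 0, 0, 0, -1, 0, 0, 0, 0, 0, 0]'

```text
time: 22.45
eef_pos: [0.5549, -0.0398, 0.175]
orientation: [0.051, -0.704, 0.706, -0.057]
wrist_force: [0.2, -0.3, -0.8]
width: 0.006
```

```bash
python3 - <<'E'
from station import ctrl
import cv2,numpy as np
from h import *
s=ctrl.sense();print(s["eef_pos"],s["wrist_force"],tocase(s["eef_pos"][None]))
im=ctrl.grab_frame("wrist")["image"];cv2.imwrite("pics/wr8.png",cv2.resize(im,None,fx=1.5,fy=1.5))
im=ctrl.grab_frame("side")["image"]; cv2.imwrite("pics/side8r.png",im)
ovl('pics/side8r.png',[.1476],'pics/ov8.png',270,120)
E
```

```text
[ 0.55494664 -0.03984902  0.17497882] [ 0.21955191 -0.31685531 -0.77600515] [[ 0.00946308 -0.00865503]]
```

View pics/wr8.png

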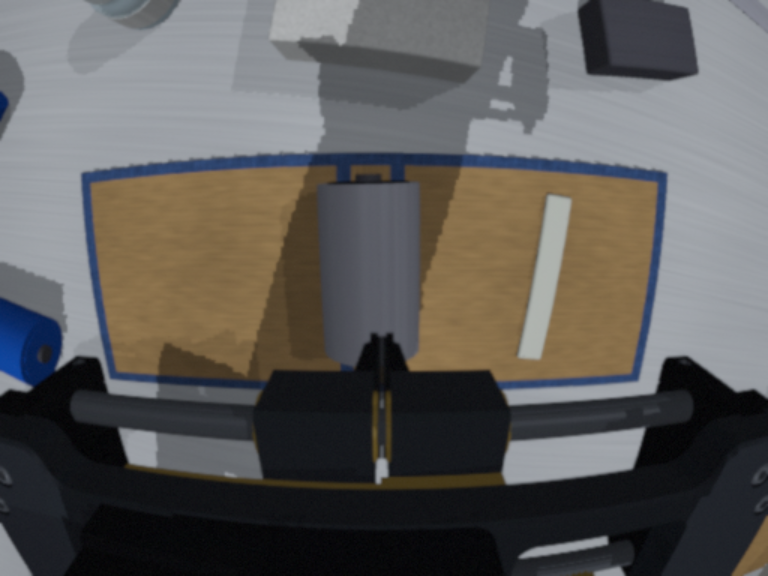

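View pics/ov8.png

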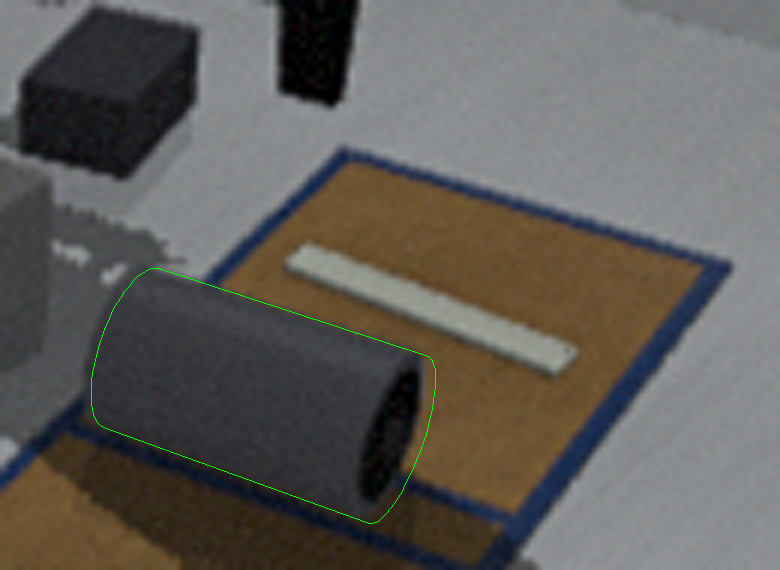

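The wrist view shows the roller lying lengthwise over the strip, with the strip's ends visible centrally behind it. The side overlay agrees. I'll retreat for an unobstructed top check.

Emit:
send_rows --steps '[-1, 0, 0, 2, 0, 0, 0, -1, -1, -2, 2, 0, 0, 0, -1, -1.3, -3.5, 0, 0, 0, 0, -1, -1.3, -3.5, 0, 0, 0, 0, -1, -1.3, -3.5, 0, 0, 0, 0, -1, -1.3, -3.5, 0, 0, 0, 0, -1, -1.3, -3.5, 0, 0, 0, 0, -1, -1.3, -3.5, 0, 0, 0, 0, -1, -1.3, -3.5, 0, 0, 0, 0, -1, -1.3, -3.5, 0, 0, 0, 0]'

```text
time: 23.55
eef_pos: [0.4371, -0.34, 0.2079]
orientation: [-0.055, 0.706, -0.704, 0.053]
wrist_force: [0.1, 0.2, -0.3]
width: 0.006
```

Emit:
send_rows --steps '[-1, -1.3, -3.5, 0, 0, 0, 0, -1, -1.3, -3.5, 0, 0, 0, 0, -1, -1.3, -3.5, 0, 0, 0, 0, -1, -1.3, -3.5, 0, 0, 0, 0, -1, -1.3, -3.5, 0, 0, 0, 0, -1, -1, -2, 0, 0, 0, 0, -1, 0, 0, 0, 0, 0, 0]'

```text
time: 24.25
eef_pos: [0.3619, -0.5357, 0.2082]
orientation: [-0.054, 0.706, -0.704, 0.052]
wrist_force: [-0.4, 0.3, 0.2]
width: 0.006
```

```bash
python3 - <<'E'
from station import ctrl
import cv2,numpy as np
from h import *
im=ctrl.grab_frame("top")["image"];cv2.imwrite("pics/top9r.png",im)
p=np.r_[CASE+.0125*np.array([np.cos(CA),np.sin(CA)]),CA]
c=cv2.resize(im[120:280,185:395],None,fx=3.8,fy=3.8,interpolation=cv2.INTER_CUBIC)
cv2.polylines(c,[np.round((sil("top",*p)-[185,120]+.5)*3.8).astype(int)],True,(0,255,0))
cv2.imwrite("pics/top9.png",c)
E
```

```text
(no output)
```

View pics/top9.png

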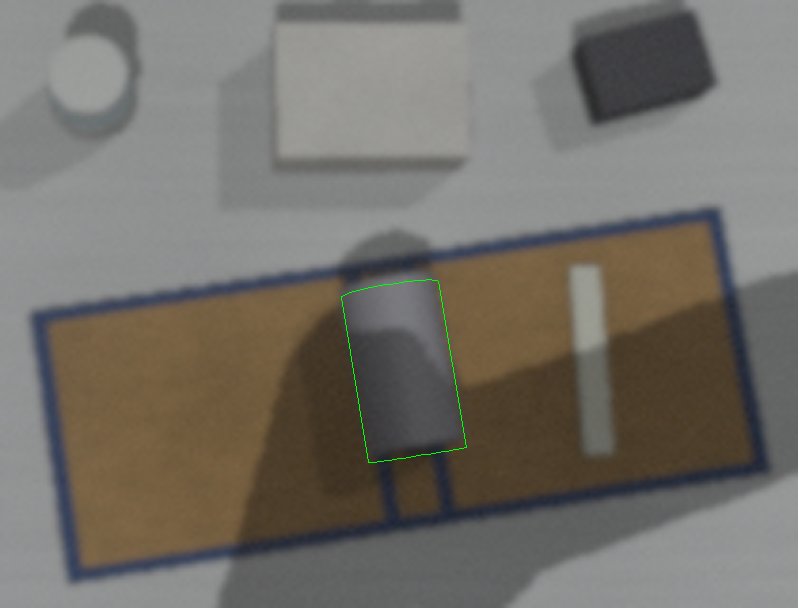

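Top view: the roller's sides match the outline centred on the strip to about 1–2 mm. The folder, jar, carton and weight are where they were, and the arm is clear.

```bash
python3 -c "
from station import ctrl
import cv2,numpy as np
a=cv2.imread('pics/top9r.png').astype(int);b=ctrl.grab_frame('top')['image'].astype(int)
print(abs(a-b)[160:280,185:395].mean())
print(ctrl.finish_job())"
```

```text
1.2276719576719577
the job is handed in; nothing more can be done
None
```

The roller now lies still on the spine strip, lengthwise along it, and the job is handed in. I rolled it there in eight short strokes with the closed fingertip on its crown, pressing with about 3–11 N and lifting the finger only to go back for the next stroke. The last arm move ended at 24 s.

- **Rolling:** the camera checks made along the way (after strokes 1, 2, 4, 6 and 7) put the roller's travel at about half the finger's, as true rolling gives. It went about 147 mm in all.
- **Final position:** the side, wrist and top views show it within about 2 mm of the strip's centre line and parallel to it to about 1°. It did not run onto the other panel.
- **Stillness:** two top pictures, taken after the arm had retreated, matched to within image noise.
- **Other things:** the folder, jar, carton and weight show no movement in the top view.
- **One disagreement:** along the roller's own length, my outline model sits about 7 mm off the top image. The same offset was already there in the side view before I touched the roller, so I take it as an error in my first fit, not as sliding. Either way, both ends of the roller are within the strip's length.

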